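# Put the shopping away by kind

### The arm

A 6-joint arm with a two-finger parallel gripper is mounted at the origin on a cart in front of the work surface, level with it; the furniture and walls round the work are solid. World frame = base frame: x ahead of the robot, y to its left, z up, the work surface at z = 0. Lengths are in m, angles in degrees, forces in N, time in s.
With the tool pointing down it reaches from about 0.4 to 0.825 m from the base axis. Payload 7 kg.
Tool frame: the origin (TCP) lies midway between the tips of the shut fingers; the grasp point (between the pads) lies 19 mm behind it; z points along the fingers, y is the direction in which the jaws open and shut (so a half turn about z gives the same grasp; the last joint's range is limited). The gripper opens to 88 mm and grips with 3 to 60 N. Pads are 19 mm wide; open, the fingers measure 130 mm over their backs; the gripper's body (78 mm by 193 mm) begins 47 mm behind the grasp point.
Start: joints at [-46.633, 20.546, 0.682, 0, -70.136, -16.507], TCP at [0.305, -0.602, 0.227] pointing down, gripper open.
Joint ranges: [-176.03, 176.03], [-82.01, 121.73], [-58.28, 71.71], [-173.87, 95.51], [-174.79, -0.11], [-173.66, 173.66]. Speed limits (degrees/s): [136.94, 136.94, 172.46, 180, 180, 180].

### API

Orientations are given as [roll, pitch, yaw] about the fixed x, y, z axes, in that order (R = Rz(yaw) Ry(pitch) Rx(roll)).
In Python, from plant import ctrl gives the robot as it stands. The module is installed in compiled form; this text tells all that it offers.
- The arm moves only by the tool arm_command, never from a script. Its argument "targets" is a list that holds one entry, the list of rows, each a list of 7 numbers: the turn, a rotation vector about the world's x, y, z in rad, then the shift along the world's x, y, z in cm, then the opening, from 0 (shut) to 1 (fully open). A call has 1 to 8 rows; each row is the pose to reach, as a shift and turn from the pose commanded when the call began; what a row does not reach only later rows make up. A row lasts 1/12 s, in which the tool goes at most 41.7 mm and 7.16 degrees, less where a joint would pass 70% of its speed; a pose out of reach is approached as far as the arm can. A call with a gripper value outside its range is refused whole. The fingers move at their own pace and stop on an object; the grip force is fixed at half the most. Time passes only in rows, so rows that repeat a pose let the fingers close. It gives the time, the measured TCP pose, the force and the opening at its end, in the units of the state.
- ctrl.get_obs(): the state, without advancing time (a new reading comes with each control period).
- ctrl.snapshot(name): name is "scene" or "top" or "wrist"; returns the picture (384x512x3 uint8, blue, green, red); there is no depth.
- ctrl.camera_model(name): a dict with "K" (3x3 intrinsics, pixels), "xyz" and "rotation" of the camera in the world. Camera axes: x right, y up, looking along -z (the intrinsics and any distortion apply to the point x, -y, -z); pixel columns grow to the right and rows downward; lengths in m; the calibration is good to about 2 mm. A picture is of the moment at which its call begins: read the wrist's pose just before it. camera_model takes no time and is no camera call; for the wrist camera it gives the pose at the moment of the call.
- ctrl.close_job(): hands the job in, once; it reports no verdict.
The state is a dict: "clock": time; "joint_pos": joint angles; "qvel": joint speeds; "tau": joint torques, N m; "tool_pos": TCP position; "orientation": TCP orientation; "force": force on the tool from outside, world axes, zero at the start; "moment": the same for the moment, N m; "opening": finger opening in m.
Only numpy, scipy, OpenCV 4.12 (cv2) and the standard library are available. Lean on these libraries where they do the work, as an engineer would, in place of code of your own. Each camera call takes 0.05 s, during which the arm holds its last target. There are 200 camera calls.

### The job

Put the shopping in front of you away with its own kind: lay the two loose eggs lengthwise on the two rods of the egg rack in line with the egg that is already there, stand the two spice jars upright in the free bays of the spice rack, one to a bay, and set the garlic bulb down on the floor of the slatted crate beside the lemon. Set the eggs down without dropping them, and leave the egg timer and the egg already in the rack where they are.

Things in the scene. Friction and masses are not known exactly. Their poses are not given: they have to be found in the camera images.
- egg_a_mid (a point): A white hen's egg, 56 mm long, 43 mm thick, lying on its side on the worktop; it can roll about its long axis. The point is the egg's centre (21.5 mm above the worktop at the start); its x axis is the long axis of the egg (level at any start), y and z lie across it.
- egg_b_mid (a point): A white hen's egg, 56 mm long, 43 mm thick, lying on its side on the worktop; it can roll about its long axis. The point is the egg's centre (21.5 mm above the worktop at the start); its x axis is the long axis of the egg (level at any start), y and z lie across it. The same kind as the other loose egg; the two may change places.
- green_jar: A closed glass spice jar with a green cap, 46 mm across and 106 mm tall, standing on the worktop in the row of shopping. Origin: centre of its underside, z up. The cap is the top 20 mm.
- black_jar: A closed glass spice jar with a black cap, 45 mm across and 105 mm tall, standing on the worktop in the row of shopping. Origin: centre of its underside, z up. The cap is the top 20 mm.
- garlic_mid (a point): A pale garlic bulb, 48 mm across and, with its short stalk, 48 mm tall, standing on its base on the worktop. The point lies 22 mm above its underside, about the middle of the bulb; z up.
- egg_rack: Egg rack, fixed: two steel rods 10 mm thick between beech end blocks, 226 mm long (x, away from the robot), 62 wide (y). Origin: footprint centre. Rods at y = -13 and 13, axes 15 up; blocks 42 tall, inner faces at x = -102 and 102. An egg lying along x on both rods cannot roll; its centre is then 40 up at y = 0. One egg lies at x = 68 already; there is room at about x = 3 and x = -62.
- spice_rack: Spice rack, fixed: wooden, 206 mm long (x, away from the robot), 72 wide (y), three square bays in a row, 62 inside, centred at x = -67, 0 and 67, y = 0. Origin: footprint centre. Floor 6 up; walls 42, dividers 40, end walls 54 high. The far bay (x = 67) already holds a spice jar 105 tall; the other two are free.
- produce_crate: Produce crate, fixed: slatted wood, 176 mm long (x, away from the robot), 116 wide (y), 50 high, inside 166 by 106 with 10 mm corner posts, 52 high; floor 6 up. Origin: footprint centre. A loose lemon, 73 by 56 by 57 mm, lies across its far half at about x = 42; the near half (about x = -38) is free.
- egg_kept_mid (a point): The egg that already lies in the far part of the egg rack, the same size as the loose ones; to be left alone. The point is its centre, x its long axis.
- timer: A round wind-up egg timer, red over white, 66 mm across and 51 mm tall, standing between the robot and the row of shopping; to be left alone. Origin: centre of its underside, z up.

How it is judged (in metres and radians):
At the end, for the whole second after the job is handed in: Eggs rest on the rods on this side of the kept egg, within 8 mm of the middle line and 0.35 rad of the rods; spice jars upright (0.1 rad) on the floor of the near and middle bays; garlic on the crate floor; all at rest; kept egg within 2 cm, egg timer within 3 cm of its start (x of egg_a_mid in the frame of egg_rack between -0.1 and 0.05 m and y of egg_a_mid in the frame of egg_rack between -0.008 and 0.008 m and z of egg_a_mid in the frame of egg_rack between 0.032 and 0.045 m and angle between the x axis of each of egg_a_mid, egg_b_mid and the x axis of egg_rack, either way round below 0.35 rad and linear speed of each of egg_a, egg_b, green_jar, black_jar, garlic below 0.02 m/s and x of egg_b_mid in the frame of egg_rack between -0.1 and 0.05 m and y of egg_b_mid in the frame of egg_rack between -0.008 and 0.008 m and z of egg_b_mid in the frame of egg_rack between 0.032 and 0.045 m and x of green_jar in the frame of spice_rack between -0.085 and 0.025 m and y of green_jar in the frame of spice_rack between -0.012 and 0.012 m and z of green_jar in the frame of spice_rack between 0 and 0.012 m and angle between each of green_jar, black_jar's own z axis and vertical below 0.1 rad and x of black_jar in the frame of spice_rack between -0.085 and 0.025 m and y of black_jar in the frame of spice_rack between -0.012 and 0.012 m and z of black_jar in the frame of spice_rack between 0 and 0.012 m and x of garlic_mid in the frame of produce_crate between -0.075 and 0.075 m and y of garlic_mid in the frame of produce_crate between -0.046 and 0.046 m and z of garlic_mid in the frame of produce_crate between 0.015 and 0.042 m and distance of egg_kept_mid from where it was at the start of the episode below 0.02 m and distance of timer from where it was at the start of the episode below 0.03 m); the robot touches nothing.
It fails at once if the first egg is dropped or thrown (falls free by more than about 2 cm) (linear speed of egg_a above 0.6 m/s and contact force between the fingers and egg_a below 0.05 N).
It fails at once if the second egg is dropped or thrown (falls free by more than about 2 cm) (linear speed of egg_b above 0.6 m/s and contact force between the fingers and egg_b below 0.05 N).
It fails at once if the egg already in the rack is shifted by more than 2 cm (distance of egg_kept_mid from where it was at the start of the episode above 0.02 m).
It fails at once if the egg timer is shifted by more than 3 cm (distance of timer from where it was at the start of the episode above 0.03 m).
It also fails if it takes over 118 s, if anything falls off the work surface, if the arm or the gripper's body presses on something with over 40 N, if the wrist force passes 120 N, or if a joint passes its speed limit or range.

## Working session

There is one attempt and no reset: what is moved stays moved. The work goes in short steps, Python scripts to look and compute and a tool call to move; the robot and the scene stay as the last step left them, time stands still between calls to the robot, and variables do not carry over. Pictures are saved under pics/ and viewed, about 12 in all and at most 16, crops included, and the job is handed in when it is done.

Besides the shell and the picture viewer there is one more tool, called after "Call:" by a JSON object that holds its "method" and its "body", one argument or row to a line. arm_command: Moves the arm, as the interface text tells. Its arguments: {"type":"object","properties":{"targets":{"type":"array","items":{"type":"array","items":{"type":"array","items":{"type":"number"}}}}},"required":["targets"]}

```bash
mkdir -p pics; cat > h.py <<'E'
import numpy as np, cv2
from plant import ctrl
def cam(n):
    m=ctrl.camera_model(n); return np.array(m["K"],float),np.array(m["xyz"],float),np.array(m["rotation"],float)
def snap(n,f):
    c=cam(n); im=ctrl.snapshot(n); cv2.imwrite("pics/"+f,im); return im,c
def ray(c,u,v):
    K,p,R=c; d=np.linalg.inv(K)@[u,v,1]; return R@(d*[1,-1,-1])
def onplane(c,u,v,z):
    d=ray(c,u,v); return c[1]+d*(z-c[1][2])/d[2]
def proj(c,P):
    K,p,R=c; q=R.T@(np.array(P)-p); q=K@(q*[1,-1,-1]); return q[:2]/q[2]
E
python3 - <<'E'
from h import *
print({k:np.round(v,3) for k,v in ctrl.get_obs().items()})
for n in("scene","top"):
    im,c=snap(n,n+"0.png"); print(n,c, ctrl.camera_model(n).keys())
    cv2.imwrite(f"pics/{n}0b.png",cv2.resize(im,(800,600),interpolation=cv2.INTER_CUBIC))
E
```

```text
{'clock': np.float64(0.0), 'joint_pos': array([-4.6630e+01,  2.0593e+01,  6.3500e-01, -1.9000e-02, -7.0135e+01,
       -1.6506e+01]), 'qvel': array([-0.021, -0.044,  0.026, -0.078, -0.01 ,  0.122]), 'tau': array([-2.0000e-03, -5.8272e+01,  2.9305e+01,  6.9980e+00,  7.0000e-03,
       -0.0000e+00]), 'tool_pos': array([ 0.305, -0.602,  0.226]), 'orientation': array([ 1.79906e+02, -1.00000e-02, -1.53143e+02]), 'force': array([ 0.233,  0.07 , -0.035]), 'moment': array([-0.03 , -0.019, -0.001]), 'opening': np.float64(0.088)}
scene (array([[398.47006244,   0.        , 257.01186346],
       [  0.        , 398.47006244, 190.04622999],
       [  0.        ,   0.        ,   1.        ]]), array([0.20179795, 0.60313482, 0.53878529]), array([  55.48048157,    0.5736243 , -148.83351106])) dict_keys(['K', 'xyz', 'rotation'])
top (array([[381.19574053,   0.        , 248.39893895],
       [  0.        , 381.19574053, 194.52772353],
       [  0.        ,   0.        ,   1.        ]]), array([ 0.39194026, -0.00179141,  0.90767196]), array([  9.67363932,   1.86211545, -90.04848654])) dict_keys(['K', 'xyz', 'rotation'])
```

```bash
sed -i 's/^from plant/from scipy.spatial.transform import Rotation as Ro\nfrom plant/; s/np.array(m\["rotation"\],float)/Ro.from_euler("xyz",m["rotation"],degrees=True).as_matrix()/' h.py; head -6 h.py
```

```text
import numpy as np, cv2
from scipy.spatial.transform import Rotation as Ro
from plant import ctrl
def cam(n):
    m=ctrl.camera_model(n); return np.array(m["K"],float),np.array(m["xyz"],float),Ro.from_euler("xyz",m["rotation"],degrees=True).as_matrix()
def snap(n,f):
```

View pics/top0b.png

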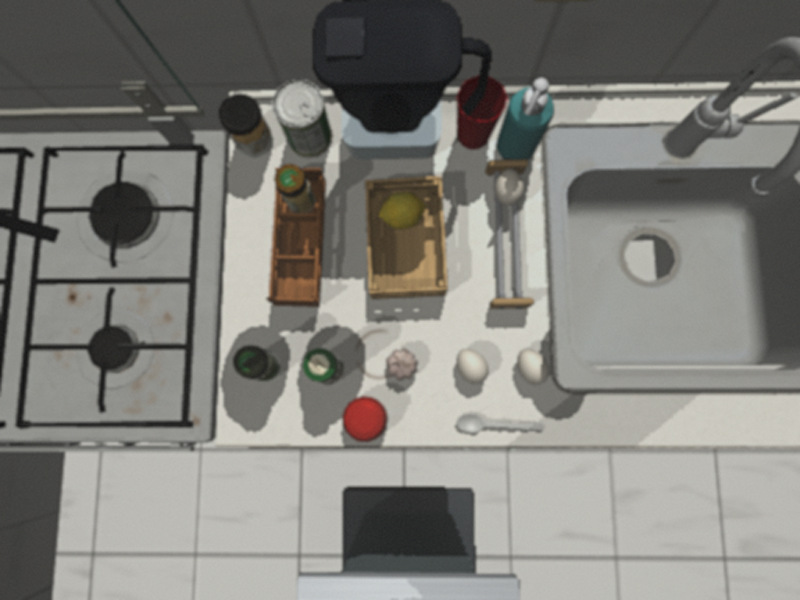

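View pics/scene0b.png

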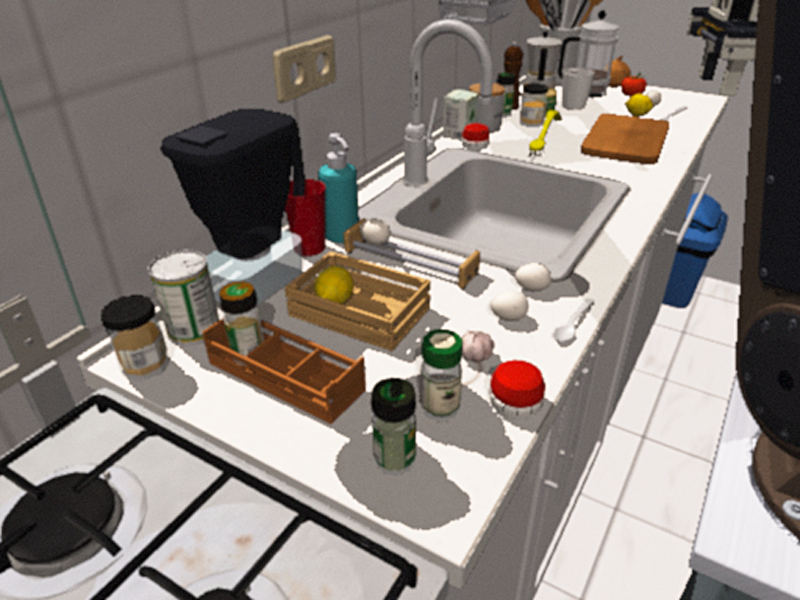

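```bash
python3 - <<'E'
import cv2
im=cv2.imread("pics/top0.png")
cv2.imwrite("pics/t1.png",cv2.resize(im[95:215,165:355],None,fx=4.2,fy=4.2,interpolation=cv2.INTER_CUBIC))
cv2.imwrite("pics/t2.png",cv2.resize(im[210:290,140:360],None,fx=3.6,fy=3.6,interpolation=cv2.INTER_CUBIC))
E
```

```text
(no output)
```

View pics/t1.png

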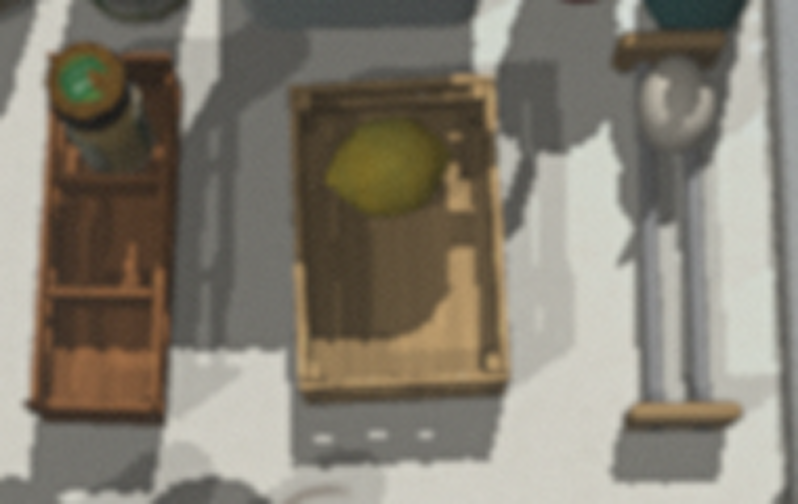

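View pics/t2.png

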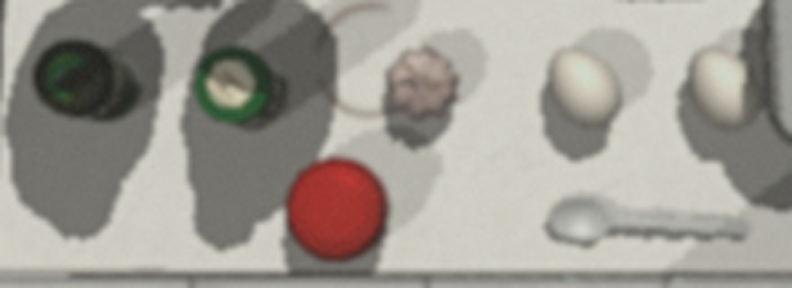

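```bash
cat > m.py <<'E'
from h import *
c=cam("top")
t1=lambda x,y,z:onplane(c,165+x/4.2-.4,95+y/4.2-.4,z)
t2=lambda x,y,z:onplane(c,140+x/3.6-.4,210+y/3.6-.4,z)
def pr(n,p):print(n,np.round(p,4))
pr("black",t2(75,78,.105));pr("green",t2(232,86,.106));pr("garlic",t2(422,82,.03))
pr("egg1",t2(584,86,.0215));pr("egg2",t2(722,86,.0215));pr("timer",t2(336,209,.045))
d=t2(600,112,.02)-t2(568,60,.02);print("egg1 axis",np.degrees(np.arctan2(d[1],d[0])))
for n,p in dict(sNL=(33,405,.05),sNR=(163,410,.05),sFL=(52,57,.054),sFR=(180,60,.054),div1L=(50,292,.04),div1R=(155,292,.04),div2L=(55,183,.04),div2R=(160,187,.04),
 cNL=(300,388,.05),cNR=(505,385,.05),cFL=(292,90,.05),cFR=(493,78,.05),
 eNL=(628,411,.042),eNR=(741,410,.042),eFL=(620,40,.042),eFR=(727,40,.042),rodLn=(653,400,.02),rodRn=(699,400,.02),rodLf=(651,180,.02),rodRf=(693,180,.02),ek=(675,104,.045)).items(): pr(n,t1(*p))
E
python3 m.py
```

```text
black [0.4511 0.2107 0.105 ]
green [0.4461 0.1177 0.106 ]
garlic [0.4534 0.0073 0.03  ]
egg1 [ 0.4511 -0.0964  0.0215]
egg2 [ 0.4508 -0.1843  0.0215]
timer [0.3741 0.0607 0.045 ]
egg1 axis -149.4857822387629
sNL [0.5475 0.2009 0.05  ]
sNR [0.5443 0.1293 0.05  ]
sFL [0.7471 0.1957 0.054 ]
sFR [0.7443 0.1228 0.054 ]
div1L [0.6137 0.1958 0.04  ]
div1R [0.6132 0.1366 0.04  ]
div2L [0.6774 0.1949 0.04  ]
div2R [0.6743 0.1349 0.04  ]
cNL [0.556  0.0543 0.05  ]
cNR [ 0.5569 -0.0573  0.05  ]
cFL [0.7272 0.0597 0.05  ]
cFR [ 0.7327 -0.0536  0.05  ]
eNL [ 0.5435 -0.1246  0.042 ]
eNR [ 0.5436 -0.1859  0.042 ]
eFL [ 0.7577 -0.1265  0.042 ]
eFR [ 0.7568 -0.1868  0.042 ]
rodLn [ 0.5535 -0.1419  0.02  ]
rodRn [ 0.5533 -0.1675  0.02  ]
rodLf [ 0.6818 -0.1449  0.02  ]
rodRf [ 0.6815 -0.1688  0.02  ]
ek [ 0.7179 -0.1557  0.045 ]
```

Call:
{"method": "arm_command", "body": {
  "targets": [
    [[0,0,0,1,4,0,0.7],[0,0,0,2,7.5,0.4,0.7],[0,0,0,3,11,0.8,0.7],[0,0,0,4,14.5,1.2,0.7],[0,0,0,5,18,1.6,0.7],[0,0,0,6,21.5,2,0.7],[0,0,0,7,25,2.4,0.7],[0,0,0,8,28.5,2.8,0.7]]
  ]
}}

```text
clock: 0.77
tool_pos: [0.3848, -0.3154, 0.2545]
orientation: [180.0, -0.0, -153.2]
force: [1.4, 0.4, 0.4]
opening: 0.0612
```

Call:
{"method": "arm_command", "body": {
  "targets": [
    [[0,0,0,1,3.5,0,0.7],[0,0,0,2,7,0,0.7],[0,0,0,3,10.5,0,0.7],[0,0,0,4,13,0,0.7],[0,0,0,4.5,14.5,0,0.7],[0,0,0,4.5,14.5,0,0.7]]
  ]
}}

```text
clock: 1.27
tool_pos: [0.4306, -0.1697, 0.2545]
orientation: [180.0, 0.0, -153.0]
force: [0.4, -0.0, 0.6]
opening: 0.0612
```

```bash
python3 - <<'E'
from h import *
o=ctrl.get_obs();print(o["clock"],o["tool_pos"],o["orientation"],o["opening"],o["joint_pos"])
im,c=snap("wrist","w0.png");print(c)
np.savez("w0.npz",K=c[0],p=c[1],R=c[2])
cv2.imwrite("pics/w0b.png",cv2.resize(im,(768,576),interpolation=cv2.INTER_CUBIC))
for P in([.4511,-.0964,.0215],[.4508,-.1843,.0215],[.4534,.0073,.022]):print(proj(c,P)*1.5)
E
```

```text
1.2667 [ 0.43063817 -0.16972778  0.25452812] [ 1.79984365e+02  3.03631044e-02 -1.52974003e+02] 0.06120867994452237 [ 2.94437312e+00 -1.04607992e+00 -2.22450537e+01 -2.86033815e-02
 -6.87796881e+01 -6.59080236e+01]
(array([[294.16360109,   0.        , 256.44169471],
       [  0.        , 294.16360109, 189.20512893],
       [  0.        ,   0.        ,   1.        ]]), array([ 0.35674726, -0.20784349,  0.41352346]), array([[-4.52844277e-01, -8.49650298e-01, -2.70234032e-01],
       [ 8.91589183e-01, -4.31240616e-01, -1.38203692e-01],
       [ 8.88917734e-04, -3.03522491e-01,  9.52823860e-01]]))
[444.59095124 293.64331251]
[360.58314187 252.07671138]
[536.615035   341.48415775]
```

View pics/w0b.png

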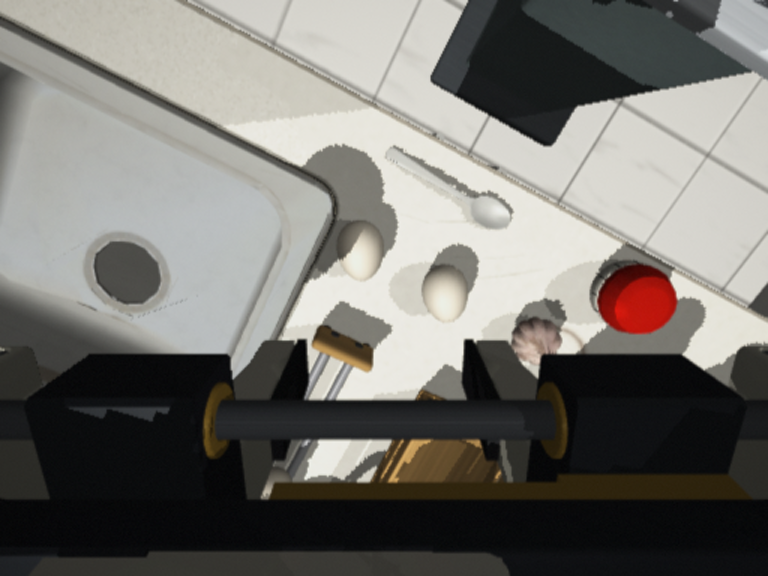

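```bash
cat > egg.py <<'E'
from h import *
import sys
def egg(im,c,seed,z=.0215,f=None):
    g=cv2.cvtColor(cv2.bilateralFilter(im,5,25,5),cv2.COLOR_BGR2LAB).astype(int)
    x,y=map(int,seed); m=np.full(im.shape[:2],cv2.GC_BGD,np.uint8)
    cv2.circle(m,(x,y),30,cv2.GC_PR_BGD,-1);cv2.circle(m,(x,y),16,cv2.GC_PR_FGD,-1);cv2.circle(m,(x,y),9,cv2.GC_FGD,-1)
    cv2.grabCut(im,m,None,np.zeros((1,65)),np.zeros((1,65)),6,cv2.GC_INIT_WITH_MASK)
    k=((m==1)|(m==3)).astype(np.uint8); k=cv2.morphologyEx(k,cv2.MORPH_OPEN,np.ones((3,3)))
    cs,_=cv2.findContours(k,0,cv2.CHAIN_APPROX_NONE); ct=max(cs,key=cv2.contourArea)
    if f is not None: cv2.drawContours(f,[ct],-1,(0,0,255),1)
    (u,v),(a,b),th=cv2.fitEllipse(ct)
    t=np.radians(th+90); e=np.array([np.cos(t),np.sin(t)])*b/2
    p=onplane(c,u,v,z); q=onplane(c,u+e[0],v+e[1],z)-onplane(c,u-e[0],v-e[1],z)
    s=np.array([-e[1],e[0]])*a/b; w=onplane(c,*(np.array([u,v])+s),z)-onplane(c,*(np.array([u,v])-s),z)
    ang=np.degrees(np.arctan2(q[1],q[0])); ang=(ang+90)%180-90
    return np.round(p,4),round(ang,1),round(np.linalg.norm(q),4),round(np.linalg.norm(w),4)
E
python3 - <<'E'
from egg import *
im=cv2.imread("pics/w0.png");d=np.load("w0.npz");c=(d["K"],d["p"],d["R"]);f=im.copy()
for s in((296,195),(240,167)):print(egg(im,c,s,f=f))
t=cv2.imread("pics/top0.png");ct=cam("top");f2=t.copy()
for s in((302,233),(340,233)):
    try:print(egg(t,ct,s,f=f2))
    except Exception as e:print(e)
v=np.hstack([cv2.resize(f[140:230,200:330],None,fx=3,fy=3),cv2.resize(f2[190:280,270:370],None,fx=3,fy=3)]);cv2.imwrite("pics/e.png",v)
E
```

```text
(array([ 0.4501, -0.0975,  0.0215]), np.float64(35.3), np.float64(0.0581), np.float64(0.0414))
(array([ 0.4487, -0.1863,  0.0215]), np.float64(29.3), np.float64(0.056), np.float64(0.0422))
(array([ 0.4407, -0.0935,  0.0215]), np.float64(-4.2), np.float64(0.0718), np.float64(0.0494))
(array([ 0.4399, -0.1945,  0.0215]), np.float64(1.0), np.float64(0.1106), np.float64(0.072))
```

View pics/e.png

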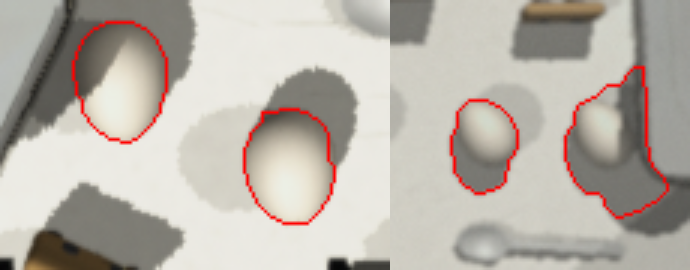

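Call:
{"method": "arm_command", "body": {
  "targets": [
    [[0,0,0.06,1.9,3.5,-1,0.7],[0,0,0.09,1.9,7.3,-3,0.7],[0,0,0.09,1.9,7.3,-7,0.7],[0,0,0.09,1.9,7.3,-11,0.7],[0,0,0.09,1.9,7.3,-15,0.7],[0,0,0.09,1.9,7.3,-18,0.7],[0,0,0.09,1.9,7.3,-20,0.7],[0,0,0.09,1.9,7.3,-20,0.7]]
  ]
}}

```text
clock: 1.98
tool_pos: [0.4455, -0.1003, 0.0506]
orientation: [179.8, -0.4, -148.1]
force: [-0.2, 0.8, -0.0]
opening: 0.0615
```

```bash
python3 - <<'E'
from h import *
o=ctrl.get_obs();print(o["clock"],o["tool_pos"],o["orientation"],o["opening"])
im,c=snap("wrist","w1.png")
for y in(-.0308,.0308):print(proj(c,o["tool_pos"]+np.array([-.545*y/1,.838*y,0]))*1.5)
print(proj(c,o["tool_pos"])*1.5)
cv2.imwrite("pics/w1b.png",cv2.resize(im,(768,576),interpolation=cv2.INTER_CUBIC)[100:576])
E
```

```text
1.9833 [ 0.44552557 -0.10029863  0.05063599] [ 179.80880163   -0.42005694 -148.07401487] 0.06146958973964821
[308.63453906 362.78156994]
[462.35350706 359.55997397]
[385.4594975  361.17149553]
```

View pics/w1b.png

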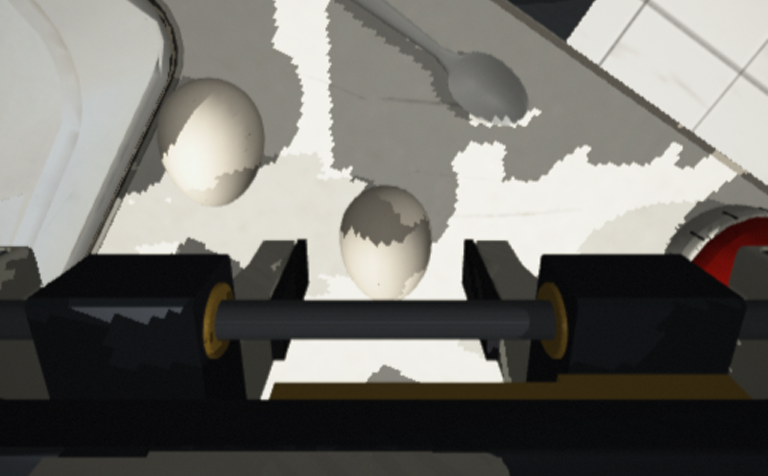

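```bash
python3 - <<'E'
from egg import *
o=ctrl.get_obs();print(o["clock"],o["tool_pos"],o["orientation"])
c=cam("wrist");print(onplane(c,386/1.5,343/1.5,.0215),onplane(c,211/1.5,242/1.5,.0215))
print(egg(cv2.imread("pics/w1.png"),c,(257,226)))
E
```

```text
2.0333 [ 0.44712971 -0.10016196  0.05287485] [ 179.8946654    -0.28831491 -148.0332566 ]
[ 0.45257714 -0.09630584  0.0215    ] [ 0.45190188 -0.18736421  0.0215    ]
(array([ 0.4533, -0.0962,  0.0215]), np.float64(-74.5), np.float64(0.0408), np.float64(0.0403))
```

Call:
{"method": "arm_command", "body": {
  "targets": [
    [[0,0,0,0.2,0,-2,0.7],[0,0,0,0.2,0,-3.5,0.7],[0,0,0,0.2,0,-4.3,0.7],[0,0,0,0.2,0,-4.6,0.7],[0,0,0,0.2,0,-4.6,0.7]]
  ]
}}

```text
clock: 2.45
tool_pos: [0.4513, -0.0994, 0.0091]
orientation: [-180.0, 0.0, -148.0]
force: [0.4, -0.0, 0.5]
opening: 0.0614
```

Call:
{"method": "arm_command", "body": {
  "targets": [
    [[0,0,0,0,0,0,0.2],[0,0,0,0,0,0,0.2],[0,0,0,0,0,0,0.2],[0,0,0,0,0,0,0.2],[0,0,0,0,0,0,0.2],[0,0,0,0,0,0,0.2]]
  ]
}}

```text
clock: 2.95
tool_pos: [0.4514, -0.0991, 0.0092]
orientation: [-180.0, 0.1, -148.0]
force: [-1.2, 1.2, 7.5]
opening: 0.0406
```

Call:
{"method": "arm_command", "body": {
  "targets": [
    [[0,0,0,0,0,1,0.2],[0,0,0,0,0,3,0.2],[0,0,-0.05,0,0,6,0.2],[0,0,-0.15,1,-0.5,9,0.2],[0,0,-0.25,3.5,-1,11,0.2],[0,0,-0.35,6.5,-1.5,12,0.2],[0,0,-0.45,9.5,-2.2,12,0.2],[0,0,-0.55,12.5,-3,12,0.2]]
  ]
}}

```text
clock: 3.62
tool_pos: [0.5777, -0.1293, 0.1301]
orientation: [180.0, 0.2, -179.8]
force: [-0.3, 0.5, -0.8]
opening: 0.0408
```

Call:
{"method": "arm_command", "body": {
  "targets": [
    [[0,0,-0.03,3,-1,0,0.2],[0,0,-0.03,5.5,-2,0,0.2],[0,0,-0.03,7,-2.5,0,0.2],[0,0,-0.03,7.7,-2.7,0,0.2],[0,0,-0.03,7.7,-2.7,0,0.2],[0,0,-0.03,7.7,-2.7,0,0.2]]
  ]
}}

```text
clock: 4.12
tool_pos: [0.6521, -0.156, 0.1279]
orientation: [180.0, -0.1, 178.8]
force: [-0.6, 0.7, -0.6]
opening: 0.0406
```

```bash
python3 - <<'E'
from h import *
o=ctrl.get_obs();print(o["clock"],o["tool_pos"],o["orientation"],o["opening"])
im,c=snap("wrist","w2.png")
for P in([.5435,-.1246,.042],[.5436,-.1859,.042]):print(proj(c,P)*1.5-[0,0])
cv2.imwrite("pics/w2b.png",cv2.resize(im,(768,576),interpolation=cv2.INTER_CUBIC))
E
```

```text
4.1167 [ 0.65211193 -0.15601164  0.12794036] [ 1.79985615e+02 -7.85634668e-02  1.78762422e+02] 0.04062709030147524
[442.21802313  89.53813101]
[322.5077745  92.7638628]
```

View pics/w2b.png

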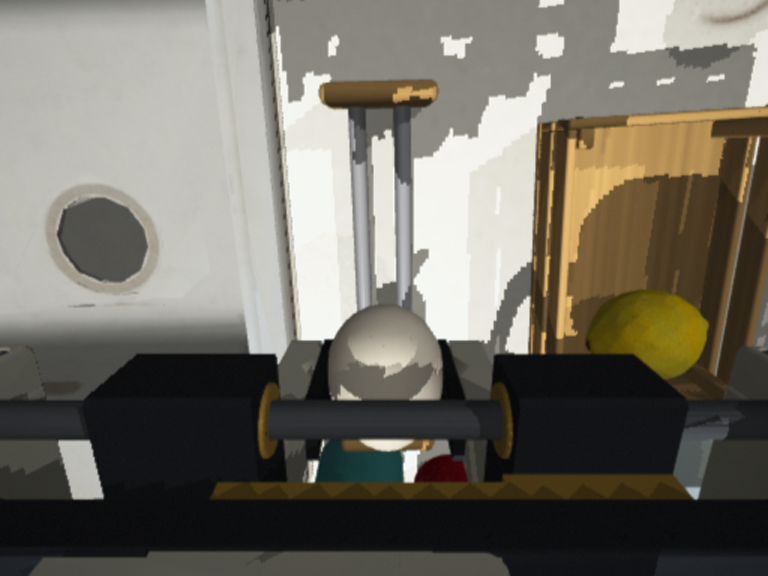

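```bash
python3 - <<'E'
from h import *
c=cam("wrist")
for r,a,b in((125,357.5,402),(200,361.5,404),(285,365,405)):
    A=onplane(c,a/1.5,r/1.5,.018);B=onplane(c,b/1.5,r/1.5,.018);print(A,B,(A+B)/2)
for P in([322,84],[437,84]):print(onplane(c,P[0]/1.5,P[1]/1.5,.042))
E
```

```text
[ 0.55837382 -0.16985987  0.018     ] [ 0.55896226 -0.14428135  0.018     ] [ 0.55866804 -0.15707061  0.018     ]
[ 0.6010621  -0.16921976  0.018     ] [ 0.60165827 -0.14355134  0.018     ] [ 0.60136019 -0.15638555  0.018     ]
[ 0.65498245 -0.16907308  0.018     ] [ 0.65558492 -0.14344079  0.018     ] [ 0.65528368 -0.15625694  0.018     ]
[ 0.53924314 -0.18580999  0.042     ]
[ 0.54058621 -0.12714457  0.042     ]
```

Call:
{"method": "arm_command", "body": {
  "targets": [
    [[0,0,0,-0.2,0,-3,0.2],[0,0,0,-0.2,0,-6,0.2],[0,0,0,-0.2,0,-8,0.2],[0,0,0,-0.2,0,-9,0.2],[0,0,0,-0.2,0,-9.5,0.2],[0,0,0,-0.2,0,-9.8,0.2],[0,0,0,-0.2,0,-9.8,0.2]]
  ]
}}

```text
clock: 4.75
tool_pos: [0.6513, -0.1561, 0.0313]
orientation: [-180.0, 0.1, 178.8]
force: [-0.2, -0.1, 0.2]
opening: 0.0407
```

Call:
{"method": "arm_command", "body": {
  "targets": [
    [[0,0,0,0,0,-0.1,0.2],[0,0,0,0,0,-0.2,0.2],[0,0,0,0,0,-0.2,0.2]]
  ]
}}

```text
clock: 5.0
tool_pos: [0.6514, -0.1562, 0.0294]
orientation: [180.0, 0.1, 178.8]
force: [-0.9, -0.1, 0.1]
opening: 0.0408
```

Call:
{"method": "arm_command", "body": {
  "targets": [
    [[0,0,0,0,0,-0.1,0.2],[0,0,0,0,0,-0.15,0.2],[0,0,0,0,0,-0.15,0.2]]
  ]
}}

```text
clock: 5.25
tool_pos: [0.6518, -0.1563, 0.0285]
orientation: [-180.0, 0.1, 178.8]
force: [-1.2, 1.0, 7.0]
opening: 0.0403
```

Call:
{"method": "arm_command", "body": {
  "targets": [
    [[0,0,0,0,0,0,0.5],[0,0,0,0,0,0,0.6],[0,0,0,0,0,0,0.7],[0,0,0,0,0,0,0.7],[0,0,0,0,0,2,0.7],[0,0,0,0,0,5,0.7],[0,0,0,0,0,9,0.7],[0,0,0,-3,0,12,0.7]]
  ]
}}

```text
clock: 5.92
tool_pos: [0.6252, -0.1564, 0.1484]
orientation: [-179.9, 0.1, 178.9]
force: [1.1, -1.9, 1.2]
opening: 0.0616
```

Call:
{"method": "arm_command", "body": {
  "targets": [
    [[0,0,0.1,-3.5,-0.5,0,0.65],[0,0,0.2,-7,-1,0,0.65],[0,0,0.3,-10.5,-2,-1,0.65],[0,0,0.4,-13.5,-2.5,-3,0.65],[0,0,0.5,-16,-3.1,-5,0.65],[0,0,0.527,-17.1,-3.1,-7.5,0.65],[0,0,0.527,-17.1,-3.1,-8.8,0.65],[0,0,0.527,-17.1,-3.1,-8.8,0.65]]
  ]
}}

```text
clock: 6.58
tool_pos: [0.4478, -0.1872, 0.0563]
orientation: [179.9, -0.2, -151.1]
force: [0.5, 0.0, 0.3]
opening: 0.0572
```

```bash
python3 - <<'E'
from h import *
im,c=snap("wrist","w3.png");o=ctrl.get_obs();c2=cam("wrist")
print(o["clock"],o["tool_pos"],o["orientation"],o["opening"],proj(c2,o["tool_pos"])*1.5, c[1]-c2[1])
np.savez("w3.npz",K=c[0],p=c[1],R=c[2])
cv2.imwrite("pics/w3b.png",cv2.resize(im,(768,576),interpolation=cv2.INTER_CUBIC))
E
```

```text
6.6333 [ 0.44956003 -0.18725245  0.05780043] [ 1.79937074e+02 -1.21752759e-01 -1.51039015e+02] 0.05712037022292368 [385.5384832  361.15311805] [-1.47452992e-03  5.47815295e-05 -1.35801670e-03]
```

View pics/w3b.png

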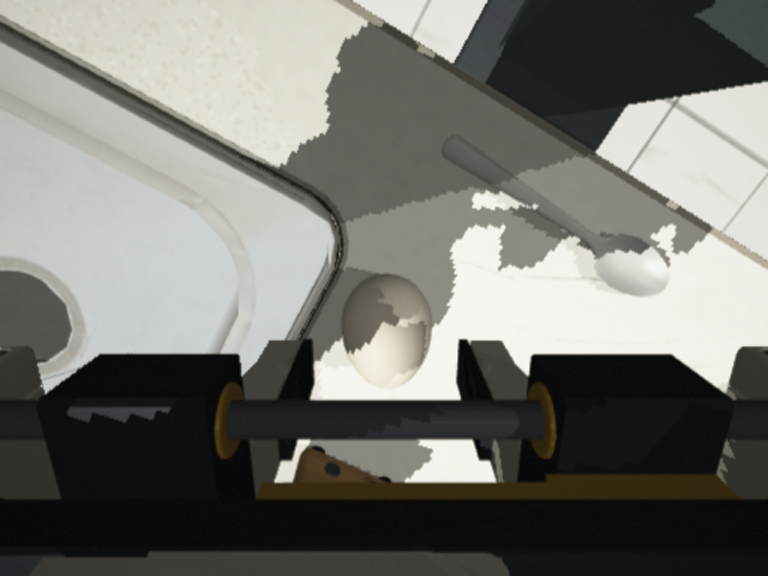

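```bash
python3 - <<'E'
from h import *
d=np.load("w3.npz");c=(d["K"],d["p"],d["R"]);o=ctrl.get_obs();p=onplane(c,387/1.5,330/1.5,.0215)
print(p,o["tool_pos"],p-o["tool_pos"])
E
```

```text
[ 0.44874788 -0.18563953  0.0215    ] [ 0.44956003 -0.18725245  0.05780043] [-0.00081215  0.00161291 -0.03630043]
```

Call:
{"method": "arm_command", "body": {
  "targets": [
    [[0,0,0,-0.1,0.1,-1.5,0.65],[0,0,0,-0.1,0.1,-3,0.65],[0,0,0,-0.1,0.1,-3.8,0.65],[0,0,0,-0.1,0.1,-4.3,0.65],[0,0,0,-0.1,0.1,-4.6,0.65],[0,0,0,-0.1,0.1,-4.6,0.65]]
  ]
}}

```text
clock: 7.13
tool_pos: [0.4498, -0.1861, 0.0125]
orientation: [180.0, -0.0, -151.0]
force: [-0.6, -0.9, 0.6]
opening: 0.0566
```

Call:
{"method": "arm_command", "body": {
  "targets": [
    [[0,0,0,0,0,0,0.2],[0,0,0,0,0,0,0.2],[0,0,0,0,0,0,0.2],[0,0,0,0,0,0,0.2],[0,0,0,0,0,0,0.2]]
  ]
}}

```text
clock: 7.55
tool_pos: [0.4499, -0.1862, 0.013]
orientation: [-180.0, 0.0, -151.0]
force: [-0.4, 1.7, 3.7]
opening: 0.0408
```

Call:
{"method": "arm_command", "body": {
  "targets": [
    [[0,0,0,0,0,1,0.2],[0,0,0,0,0,3,0.2],[0,0,-0.08,0,0,6,0.2],[0,0,-0.18,1,0.2,9,0.2],[0,0,-0.28,3.5,0.8,11,0.2],[0,0,-0.38,6.5,1.5,11,0.2],[0,0,-0.48,9.5,2.2,11,0.2],[0,0,-0.525,12,3,11,0.2]]
  ]
}}

```text
clock: 8.22
tool_pos: [0.5714, -0.1559, 0.1233]
orientation: [180.0, 0.1, 178.6]
force: [0.2, 1.2, -0.9]
opening: 0.0408
```

Call:
{"method": "arm_command", "body": {
  "targets": [
    [[0,0,0,1.3,0,0,0.2],[0,0,0,1.6,0,-1,0.2],[0,0,0,1.6,0,-2,0.2],[0,0,0,1.6,0,-4,0.2],[0,0,0,1.6,0,-6,0.2],[0,0,0,1.6,0,-7,0.2],[0,0,0,1.6,0,-7,0.2],[0,0,0,1.6,0,-7,0.2]]
  ]
}}

```text
clock: 8.88
tool_pos: [0.5844, -0.1564, 0.0521]
orientation: [-180.0, -0.1, 178.9]
force: [0.3, -0.6, -0.1]
opening: 0.0407
```

```bash
python3 - <<'E'
from h import *
o=ctrl.get_obs();print(o["clock"],o["tool_pos"],o["orientation"],o["opening"])
im,c=snap("scene","s1.png")
cv2.imwrite("pics/s1b.png",cv2.resize(im[100:230,140:400],None,fx=3,fy=3,interpolation=cv2.INTER_CUBIC))
E
```

```text
8.8833 [ 0.58444533 -0.15642101  0.05205569] [-1.79985338e+02 -1.06870325e-01  1.78899665e+02] 0.04065442150152955
```

View pics/s1b.png

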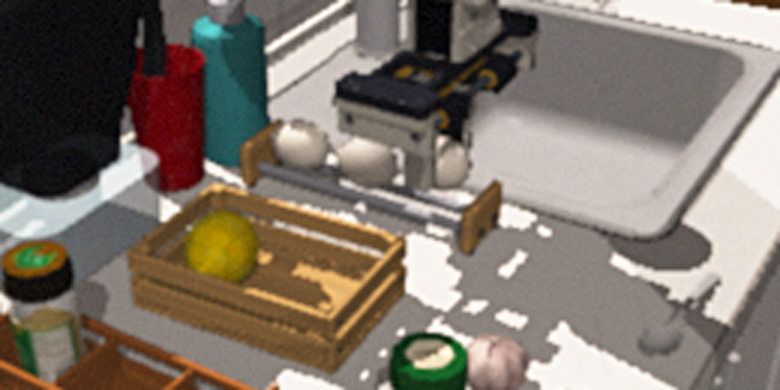

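Call:
{"method": "arm_command", "body": {
  "targets": [
    [[0,0,0,0.1,0,-1,0.2],[0,0,0,0.1,0,-1.6,0.2],[0,0,0,0.1,0,-1.8,0.2],[0,0,0,0.1,0,-1.9,0.2],[0,0,0,0.1,0,-1.9,0.2]]
  ]
}}

```text
clock: 9.35
tool_pos: [0.5864, -0.1562, 0.0333]
orientation: [-180.0, -0.0, 178.9]
force: [0.8, -0.4, -0.5]
opening: 0.0407
```

Call:
{"method": "arm_command", "body": {
  "targets": [
    [[0,0,0,0,0,-0.1,0.2],[0,0,0,0,0,-0.1,0.2],[0,0,0,0,0,-0.15,0.2],[0,0,0,0,0,-0.15,0.2]]
  ]
}}

```text
clock: 9.68
tool_pos: [0.5869, -0.1562, 0.0325]
orientation: [-180.0, 0.0, 178.9]
force: [-0.6, -0.6, 2.6]
opening: 0.0403
```

Call:
{"method": "arm_command", "body": {
  "targets": [
    [[0,0,0,0,0,0,0.5],[0,0,0,0,0,0,0.6],[0,0,0,0,0,0,0.7],[0,0,0,0,0,0,0.7],[0,0,0,0,0,2,0.7],[0,0,0,0,0,5,0.7],[0,0,0,0,0,9,0.7],[0,0,0,-1,1,13,0.75]]
  ]
}}

```text
clock: 10.35
tool_pos: [0.577, -0.1472, 0.1619]
orientation: [-180.0, -0.1, 178.9]
force: [1.7, 0.6, 0.2]
opening: 0.0637
```

Call:
{"method": "arm_command", "body": {
  "targets": [
    [[0,0,0,-1.7,3,1,0.75],[0,0,0,-3.4,6.5,1,0.75],[0,0,0,-5.1,10,1,0.75],[0,0,0,-6.8,13.5,1,0.75],[0,0,0,-8.5,17,1,0.75],[0,0,0,-10.2,20.5,1,0.75],[0,0,0,-11.9,24,1,0.75],[0,0,0,-13.1,26.4,1,0.75]]
  ]
}}

```text
clock: 11.02
tool_pos: [0.4442, 0.1197, 0.1715]
orientation: [180.0, 0.0, 178.9]
force: [1.9, -1.0, 0.4]
opening: 0.0654
```

```bash
python3 - <<'E'
from h import *
im,c=snap("wrist","w4.png");o=ctrl.get_obs();c=cam("wrist")
print(o["clock"],o["tool_pos"],o["orientation"],o["opening"])
print(proj(c,[.4461,.1177,.106])*1.5)
np.savez("w4.npz",K=c[0],p=c[1],R=c[2])
cv2.imwrite("pics/w4b.png",cv2.resize(im,(768,576),interpolation=cv2.INTER_CUBIC))
E
```

```text
11.0667 [0.44354018 0.12188455 0.17171228] [1.79898035e+02 4.77069938e-02 1.78991624e+02] 0.06599135716627821
[377.99702364 308.3804731 ]
```

View pics/w4b.png

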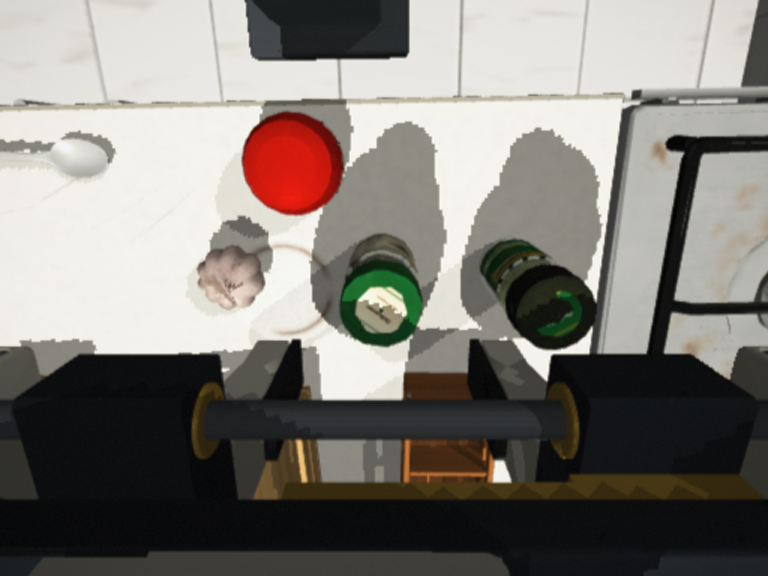

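```bash
python3 - <<'E'
from h import *
d=np.load("w4.npz");c=(d["K"],d["p"],d["R"])
for u,v,z in((382,310,.106),(553,312,.105),(231,278,.024),(415,375,.05)):print(onplane(c,u/1.5,v/1.5,z))
o=ctrl.get_obs();print(o["tool_pos"],o["qvel"])
E
```

```text
[0.4470868  0.11985699 0.106     ]
[0.45056881 0.21359627 0.105     ]
[0.45156713 0.00994177 0.024     ]
[0.51880414 0.14176356 0.05      ]
[0.44354018 0.12188455 0.17171228] [-4.79697426  1.38414122  1.63425957  0.77025473 -0.326365    8.37386923]
```

Call:
{"method": "arm_command", "body": {
  "targets": [
    [[0,0,0,0.2,-0.2,0,0.75],[0,0,0,0.2,-0.2,-2,0.75],[0,0,0,0.2,-0.2,-5,0.75],[0,0,0,0.2,-0.2,-8,0.75],[0,0,0,0.2,-0.2,-9.8,0.75],[0,0,0,0.2,-0.2,-10.3,0.75],[0,0,0,0.2,-0.2,-10.3,0.75]]
  ]
}}

```text
clock: 11.65
tool_pos: [0.4471, 0.1145, 0.0671]
orientation: [-179.9, -0.1, 178.9]
force: [0.3, -0.2, 1.0]
opening: 0.066
```

Call:
{"method": "arm_command", "body": {
  "targets": [
    [[0,0,0,-0.1,0.4,0,0.75],[0,0,0,-0.1,0.4,0,0.75],[0,0,0,-0.1,0.4,0,0.3],[0,0,0,-0.1,0.4,0,0.3],[0,0,0,-0.1,0.4,0,0.3],[0,0,0,-0.1,0.4,0,0.3],[0,0,0,-0.1,0.4,0,0.3],[0,0,0,-0.1,0.4,0,0.3]]
  ]
}}

```text
clock: 12.32
tool_pos: [0.447, 0.1199, 0.0687]
orientation: [180.0, 0.0, 178.9]
force: [-0.3, -0.2, 4.1]
opening: 0.045
```

Call:
{"method": "arm_command", "body": {
  "targets": [
    [[0,0,0,0,0,1.5,0.3],[0,0,0,0,0,5,0.3],[0,0,0,0.5,0,8.5,0.3],[0,0,0,3.5,0.7,9.5,0.3],[0,0,0,7,1.4,9.5,0.3],[0,0,0,10.5,2.2,9.5,0.3],[0,0,0,14,3,9.5,0.3],[0,0,0,17,4,9.5,0.3]]
  ]
}}

```text
clock: 12.98
tool_pos: [0.6184, 0.1596, 0.1628]
orientation: [-180.0, -0.0, 178.9]
force: [0.2, 0.1, -1.1]
opening: 0.045
```

Call:
{"method": "arm_command", "body": {
  "targets": [
    [[0,0,0,2,0.3,0,0.3],[0,0,0,2.8,0.3,0,0.3],[0,0,0,2.8,0.3,0,0.3],[0,0,0,2.8,0.3,0,0.3]]
  ]
}}

```text
clock: 13.32
tool_pos: [0.6439, 0.1622, 0.1622]
orientation: [-180.0, -0.1, 178.9]
force: [-0.8, 0.1, -0.9]
opening: 0.0449
```

```bash
python3 - <<'E'
from h import *
im,c=snap("wrist","w5.png");o=ctrl.get_obs()
print(o["clock"],o["tool_pos"],o["orientation"],o["opening"])
np.savez("w5.npz",K=c[0],p=c[1],R=c[2])
cv2.imwrite("pics/w5b.png",cv2.resize(im,(768,576),interpolation=cv2.INTER_CUBIC))
d=np.load("w4.npz");c=(d["K"],d["p"],d["R"])
for u,v,z in((404,440,.042),(492,440,.042)):print(onplane(c,u/1.5,v/1.5,z))
E
```

```text
13.3667 [0.64362219 0.1622749  0.16273335] [-1.79976115e+02 -8.20034586e-02  1.78879580e+02] 0.045122164145374205
[0.57965603 0.13388665 0.042     ]
[0.58112727 0.20202921 0.042     ]
```

View pics/w5b.png

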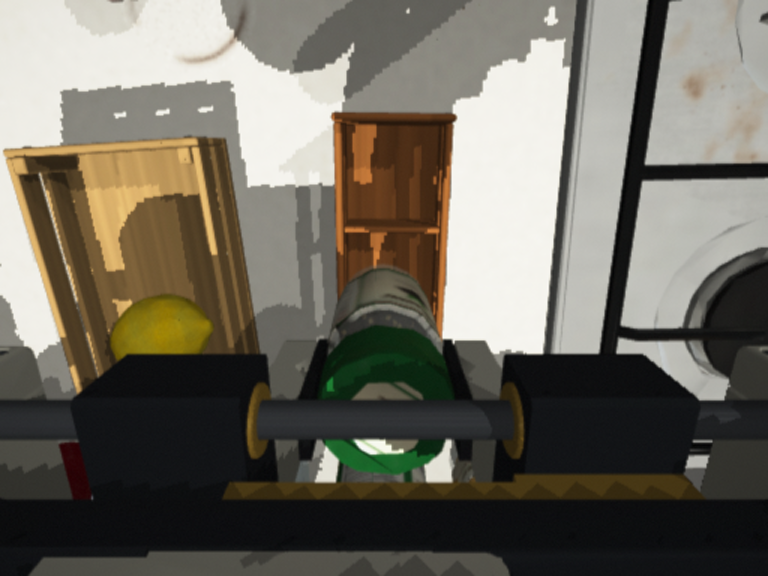

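```bash
python3 - <<'E'
from h import *
d=np.load("w5.npz");c=(d["K"],d["p"],d["R"])
for u,v,z in((332,117,.054),(456,117,.054),(345,226,.04),(438,228,.04),(338,300,.042),(446,300,.042)):print(onplane(c,u/1.5,v/1.5,z))
E
```

```text
[0.54583134 0.13379862 0.054     ]
[0.54735352 0.20418573 0.054     ]
[0.61070251 0.13682991 0.04      ]
[0.61329518 0.19655809 0.04      ]
[0.66025933 0.12988147 0.042     ]
[0.66183986 0.20241137 0.042     ]
```

Call:
{"method": "arm_command", "body": {
  "targets": [
    [[0,0,0,0.3,0.3,0,0.3],[0,0,0,0.3,0.3,-2.5,0.3],[0,0,0,0.3,0.3,-5,0.3],[0,0,0,0.3,0.3,-7,0.3],[0,0,0,0.3,0.3,-8,0.3],[0,0,0,0.3,0.3,-8.3,0.3],[0,0,0,0.3,0.3,-8.3,0.3]]
  ]
}}

```text
clock: 13.95
tool_pos: [0.6474, 0.1657, 0.0804]
orientation: [-180.0, -0.0, 178.9]
force: [0.6, -0.1, -0.3]
opening: 0.0446
```

Call:
{"method": "arm_command", "body": {
  "targets": [
    [[0,0,0,0,0,-0.2,0.3],[0,0,0,0,0,-0.4,0.3],[0,0,0,0,0,-0.4,0.3],[0,0,0,0,0,-0.4,0.3]]
  ]
}}

```text
clock: 14.28
tool_pos: [0.648, 0.1658, 0.0771]
orientation: [180.0, 0.1, 178.9]
force: [-0.7, 0.0, -0.9]
opening: 0.0447
```

Call:
{"method": "arm_command", "body": {
  "targets": [
    [[0,0,0,0,0,-0.15,0.3],[0,0,0,0,0,-0.3,0.3],[0,0,0,0,0,-0.3,0.3]]
  ]
}}

```text
clock: 14.53
tool_pos: [0.6484, 0.1655, 0.0746]
orientation: [180.0, 0.1, 178.9]
force: [-1.0, -1.0, 5.7]
opening: 0.0447
```

Call:
{"method": "arm_command", "body": {
  "targets": [
    [[0,0,0,0,0,0,0.75],[0,0,0,0,0,0,0.75],[0,0,0,0,0,0,0.75],[0,0,0,0,0,0,0.75],[0,0,0,0,0,2,0.75],[0,0,0,0,0,5,0.75],[0,0,0,0,0,8.5,0.75],[0,0,0,-1,0,9.5,0.75]]
  ]
}}

```text
clock: 15.2
tool_pos: [0.641, 0.1663, 0.1735]
orientation: [179.9, 0.4, 178.9]
force: [1.1, 0.3, 1.8]
opening: 0.0656
```

Call:
{"method": "arm_command", "body": {
  "targets": [
    [[0,0,0,-3,0.6,0,0.75],[0,0,0,-6.5,1.4,0,0.75],[0,0,0,-10,2.4,0,0.75],[0,0,0,-13.5,3.4,0,0.75],[0,0,0,-16.5,4.2,0,0.75],[0,0,0,-18.7,4.7,0,0.75],[0,0,0,-18.7,4.7,0,0.75],[0,0,0,-18.7,4.7,-1,0.75]]
  ]
}}

```text
clock: 15.87
tool_pos: [0.4509, 0.214, 0.1603]
orientation: [179.8, 0.2, 179.0]
force: [0.6, -0.1, -0.3]
opening: 0.0655
```

Position (0.451, 0.214) suits the black jar measured at (0.451, 0.212). Descend and grip.

Call:
{"method": "arm_command", "body": {
  "targets": [
    [[0,0,0,0,-0.1,-2,0.75],[0,0,0,0,-0.1,-5,0.75],[0,0,0,0,-0.1,-8,0.75],[0,0,0,0,-0.1,-9,0.75],[0,0,0,0,-0.1,-9.5,0.75],[0,0,0,0,-0.1,-9.5,0.75]]
  ]
}}

```text
clock: 16.37
tool_pos: [0.4508, 0.2111, 0.0623]
orientation: [-179.9, -0.1, 178.9]
force: [-0.2, 1.0, 0.8]
opening: 0.0659
```

Call:
{"method": "arm_command", "body": {
  "targets": [
    [[0,0,0,0,0,0,0.3],[0,0,0,0,0,0,0.3],[0,0,0,0,0,0,0.3],[0,0,0,0,0,0,0.3],[0,0,0,0,0,0,0.3],[0,0,0,0,0,0,0.3]]
  ]
}}

```text
clock: 16.87
tool_pos: [0.4513, 0.2123, 0.0643]
orientation: [179.9, 0.1, 178.9]
force: [-0.6, 0.9, 5.3]
opening: 0.0445
```

Call:
{"method": "arm_command", "body": {
  "targets": [
    [[0,0,0,0,0,1.5,0.3],[0,0,0,0,0,5,0.3],[0,0,0,0.5,0,8.5,0.3],[0,0,0,3.5,-1,9.5,0.3],[0,0,0,7,-2.3,9.5,0.3],[0,0,0,10.5,-3.6,9.5,0.3],[0,0,0,12.8,-4.5,9.5,0.3],[0,0,0,12.8,-4.5,9.5,0.3]]
  ]
}}

```text
clock: 17.53
tool_pos: [0.582, 0.165, 0.1575]
orientation: [-180.0, 0.0, 178.8]
force: [0.3, 0.5, -1.2]
opening: 0.0444
```

Call:
{"method": "arm_command", "body": {
  "targets": [
    [[0,0,0,0,0,0,0.3],[0,0,0,0,0,0,0.3]]
  ]
}}

```text
clock: 17.7
tool_pos: [0.578, 0.1663, 0.1577]
orientation: [-180.0, -0.1, 178.9]
force: [-0.9, -0.2, -1.3]
opening: 0.0442
```

```bash
python3 - <<'E'
from h import *
im,c=snap("top","t3.png");o=ctrl.get_obs()
print(o["clock"],o["tool_pos"],o["orientation"],o["opening"])
im2,c2=snap("wrist","w6.png")
cv2.imwrite("pics/w6b.png",cv2.resize(im2,(768,576),interpolation=cv2.INTER_CUBIC)[:500])
np.savez("w6.npz",K=c2[0],p=c2[1],R=c2[2])
E
```

```text
17.75 [0.57777112 0.16659468 0.15796749] [-1.79983315e+02 -5.62549157e-02  1.78900136e+02] 0.044389264712120784
```

View pics/w6b.png

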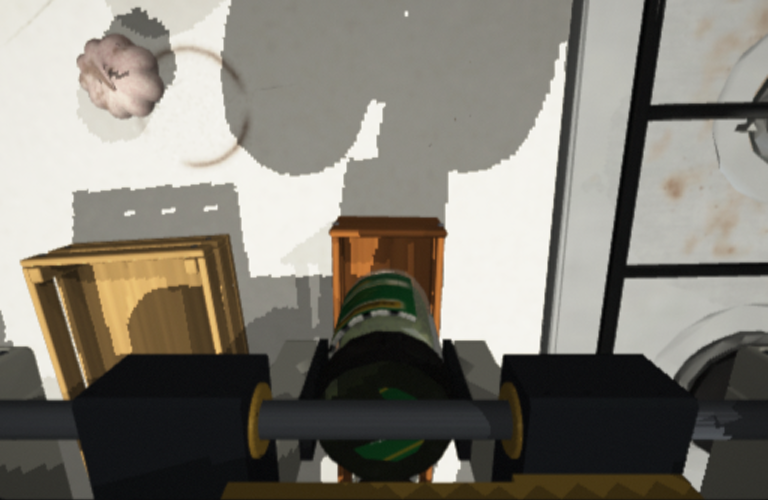

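```bash
python3 - <<'E'
from h import *
d=np.load("w6.npz");c=(d["K"],d["p"],d["R"])
for u,v,z in((330,218,.054),(446,218,.054),(119,78,.024)):print(onplane(c,u/1.5,v/1.5,z))
E
```

```text
[0.53650432 0.13421418 0.054     ]
[0.53796577 0.20347731 0.054     ]
[0.45351123 0.00738217 0.024     ]
```

Call:
{"method": "arm_command", "body": {
  "targets": [
    [[0,0,0,0.3,0.1,0,0.3],[0,0,0,0.3,0.1,-2.5,0.3],[0,0,0,0.3,0.1,-5,0.3],[0,0,0,0.3,0.1,-7,0.3],[0,0,0,0.3,0.1,-8,0.3],[0,0,0,0.3,0.1,-8.4,0.3],[0,0,0,0.3,0.1,-8.4,0.3],[0,0,0,0.3,0.1,-8.4,0.3]]
  ]
}}

```text
clock: 18.47
tool_pos: [0.5823, 0.1682, 0.0754]
orientation: [180.0, 0.1, 178.9]
force: [1.0, -0.7, -0.5]
opening: 0.0444
```

Call:
{"method": "arm_command", "body": {
  "targets": [
    [[0,0,0,0,0,-0.15,0.3],[0,0,0,0,0,-0.3,0.3],[0,0,0,0,0,-0.4,0.3],[0,0,0,0,0,-0.4,0.3]]
  ]
}}

```text
clock: 18.8
tool_pos: [0.5817, 0.1677, 0.0706]
orientation: [180.0, 0.0, 178.9]
force: [0.2, 0.3, -1.1]
opening: 0.0443
```

Call:
{"method": "arm_command", "body": {
  "targets": [
    [[0,0,0,0,0,-0.1,0.3],[0,0,0,0,0,-0.15,0.3],[0,0,0,0,0,-0.15,0.3]]
  ]
}}

```text
clock: 19.05
tool_pos: [0.5822, 0.1678, 0.0702]
orientation: [180.0, 0.1, 178.9]
force: [-3.5, -1.0, 7.9]
opening: 0.0439
```

Call:
{"method": "arm_command", "body": {
  "targets": [
    [[0,0,0,0,0,0,0.75],[0,0,0,0,0,0,0.75],[0,0,0,0,0,0,0.75],[0,0,0,0,0,0,0.75],[0,0,0,0,0,2,0.75],[0,0,0,0,0,5,0.75],[0,0,0,0,0,8.5,0.75],[0,0,0,-1,0,9.5,0.75]]
  ]
}}

```text
clock: 19.72
tool_pos: [0.575, 0.1686, 0.1688]
orientation: [179.9, 0.4, 178.9]
force: [1.3, 0.5, 0.7]
opening: 0.0658
```

Call:
{"method": "arm_command", "body": {
  "targets": [
    [[0,0,0,-2.5,-3,0,0.75],[0,0,0,-4.6,-6,-1,0.75],[0,0,0,-6.7,-9,-3,0.75],[0,0,0,-8.8,-12,-5,0.75],[0,0,0,-10.9,-14.5,-7,0.75],[0,0,0,-12,-16,-9.5,0.75],[0,0,0,-12,-16,-10,0.75],[0,0,0,-12,-16,-10,0.75]]
  ]
}}

```text
clock: 20.38
tool_pos: [0.45, 0.0065, 0.0625]
orientation: [-179.9, -0.2, 178.8]
force: [0.8, -0.6, 0.4]
opening: 0.0657
```

```bash
python3 - <<'E'
from h import *
im,c=snap("wrist","w7.png");o=ctrl.get_obs()
print(o["clock"],o["tool_pos"],o["orientation"],o["opening"])
np.savez("w7.npz",K=c[0],p=c[1],R=c[2]);print(proj(c,[.4525,.008,.024])*1.5)
cv2.imwrite("pics/w7b.png",cv2.resize(im,(768,576),interpolation=cv2.INTER_CUBIC))
E
```

```text
20.4333 [0.45172306 0.00743882 0.06367591] [-1.79967585e+02 -2.94744361e-02  1.78882980e+02] 0.06561922270219743
[389.4036701  328.16592191]
```

View pics/w7b.png

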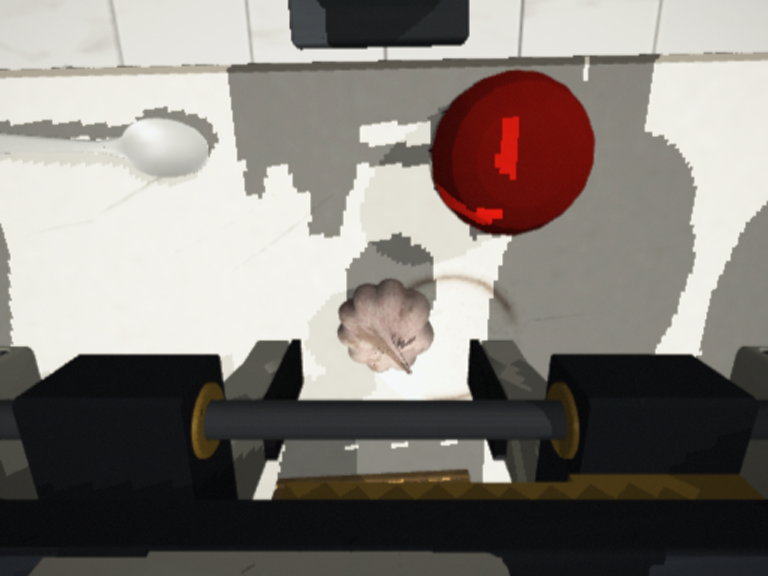

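Call:
{"method": "arm_command", "body": {
  "targets": [
    [[0,0,0,0,0,-2,0.75],[0,0,0,0,0,-4,0.75],[0,0,0,0,0,-5,0.75],[0,0,0,0,0,-5.5,0.75],[0,0,0,0,0,-5.5,0.75]]
  ]
}}

```text
clock: 20.85
tool_pos: [0.4523, 0.0083, 0.0085]
orientation: [-180.0, -0.0, 178.9]
force: [0.6, -0.3, 0.5]
opening: 0.0661
```

Call:
{"method": "arm_command", "body": {
  "targets": [
    [[0,0,0,0,0,0,0.3],[0,0,0,0,0,0,0.3],[0,0,0,0,0,0,0.3],[0,0,0,0,0,0,0.3],[0,0,0,0,0,0,0.3],[0,0,0,0,0,0,0.3]]
  ]
}}

```text
clock: 21.35
tool_pos: [0.4523, 0.0079, 0.0095]
orientation: [180.0, 0.1, 178.9]
force: [-0.6, 0.7, 6.4]
opening: 0.0447
```

Call:
{"method": "arm_command", "body": {
  "targets": [
    [[0,0,0,0,0,1.5,0.3],[0,0,0,0,0,5,0.3],[0,0,0,0,0,9,0.3],[0,0,0.04,3,-0.2,10,0.3],[0,0,0.04,6.5,-0.4,10,0.3],[0,0,0.04,10,-0.6,10,0.3],[0,0,0.04,13,-0.8,10,0.3],[0,0,0.04,15.3,-0.8,10,0.3]]
  ]
}}

```text
clock: 22.02
tool_pos: [0.6069, -0.0007, 0.1089]
orientation: [180.0, 0.1, -178.8]
force: [0.4, 0.7, 0.1]
opening: 0.0443
```

Call:
{"method": "arm_command", "body": {
  "targets": [
    [[0,0,0,0,0,0,0.3],[0,0,0,0,0,0,0.3]]
  ]
}}

```text
clock: 22.18
tool_pos: [0.605, -0.0006, 0.1079]
orientation: [-180.0, -0.1, -178.9]
force: [-0.1, -0.7, -0.6]
opening: 0.0445
```

```bash
python3 - <<'E'
from h import *
im,c=snap("wrist","w8.png");o=ctrl.get_obs()
print(o["clock"],o["tool_pos"],o["orientation"],o["opening"])
np.savez("w8.npz",K=c[0],p=c[1],R=c[2])
cv2.imwrite("pics/w8b.png",cv2.resize(im,(768,576),interpolation=cv2.INTER_CUBIC))
E
```

```text
22.2333 [ 6.04039363e-01 -5.69228177e-04  1.08060012e-01] [-1.79994119e+02 -8.79946149e-02 -1.78849040e+02] 0.04406821016099086
```

View pics/w8b.png

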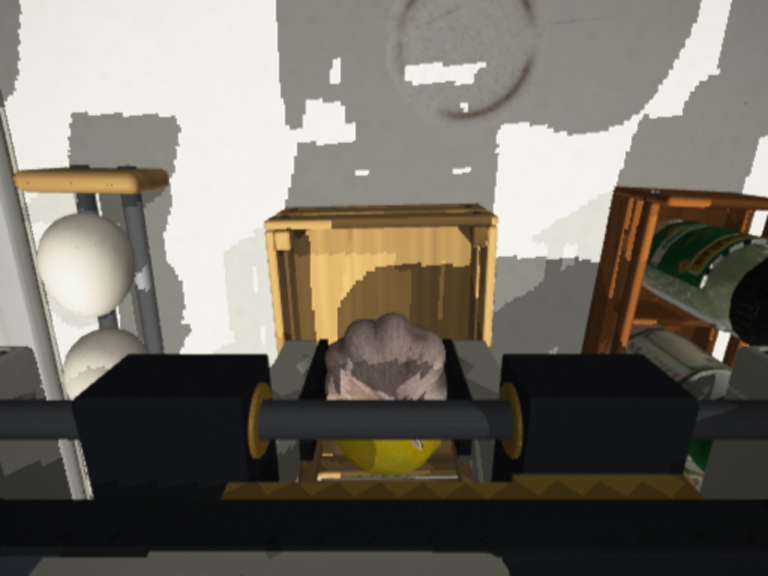

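```bash
python3 - <<'E'
from h import *
d=np.load("w8.npz");c=(d["K"],d["p"],d["R"])
for u,v,z in((267,226,.05),(497,226,.05),(273,330,.05),(493,330,.05)):print(onplane(c,u/1.5,v/1.5,z))
E
```

```text
[ 0.56198172 -0.06029179  0.05      ]
[0.55995011 0.0536161  0.05      ]
[ 0.61785737 -0.06057518  0.05      ]
[0.6157918  0.05677564 0.05      ]
```

Call:
{"method": "arm_command", "body": {
  "targets": [
    [[0,0,0,0.1,-0.1,-2.5,0.3],[0,0,0,0.1,-0.1,-5,0.3],[0,0,0,0.1,-0.1,-7,0.3],[0,0,0,0.1,-0.1,-8.3,0.3],[0,0,0,0.1,-0.1,-8.8,0.3],[0,0,0,0.1,-0.1,-8.8,0.3],[0,0,0,0.1,-0.1,-8.8,0.3]]
  ]
}}

```text
clock: 22.82
tool_pos: [0.6055, -0.0012, 0.0215]
orientation: [-180.0, 0.0, -178.8]
force: [-0.2, -0.3, 0.5]
opening: 0.0444
```

Call:
{"method": "arm_command", "body": {
  "targets": [
    [[0,0,0,0,0,-0.15,0.3],[0,0,0,0,0,-0.3,0.3],[0,0,0,0,0,-0.4,0.3],[0,0,0,0,0,-0.4,0.3]]
  ]
}}

```text
clock: 23.15
tool_pos: [0.6058, -0.0013, 0.0171]
orientation: [180.0, 0.0, -178.8]
force: [0.5, -0.3, 0.6]
opening: 0.0445
```

Call:
{"method": "arm_command", "body": {
  "targets": [
    [[0,0,0,0,0,-0.1,0.3],[0,0,0,0,0,-0.2,0.3],[0,0,0,0,0,-0.2,0.3]]
  ]
}}

```text
clock: 23.4
tool_pos: [0.6058, -0.0013, 0.0155]
orientation: [-180.0, 0.0, -178.8]
force: [-2.6, 1.3, 6.0]
opening: 0.0443
```

Call:
{"method": "arm_command", "body": {
  "targets": [
    [[0,0,0,0,0,0,0.61],[0,0,0,0,0,0,0.61],[0,0,0,0,0,0,0.61],[0,0,0,0,0,0,0.61],[0,0,0,0,0,1,0.61],[0,0,0,0,0,3,0.61],[0,0,0,0,0,6,0.61],[0,0,0,0,0,10,0.61]]
  ]
}}

```text
clock: 24.07
tool_pos: [0.6039, -0.0018, 0.114]
orientation: [-179.9, -0.3, -178.8]
force: [1.3, -0.4, -0.8]
opening: 0.0533
```

Call:
{"method": "arm_command", "body": {
  "targets": [
    [[0,0,0,-3,0,2,0.61],[0,0,0,-6,0,5,0.61],[0,0,0,-8,-3,8,0.61],[0,0,0,-10,-6.5,10,0.61],[0,0,0,-11,-10,10,0.61],[0,0,0,-13,-13.5,10,0.61],[0,0,0,-14,-17,10,0.61],[0,0,0,-15,-20.5,10,0.61]]
  ]
}}

```text
clock: 24.73
tool_pos: [0.4544, -0.2078, 0.2163]
orientation: [-180.0, 0.1, -178.8]
force: [0.7, -0.0, 0.1]
opening: 0.0532
```

Call:
{"method": "arm_command", "body": {
  "targets": [
    [[0,0,0,-1,-3.5,0,0.61],[0,0,0,-2,-7,0,0.61],[0,0,0,-3,-10.5,0,0.61],[0,0,0,-4,-14,0,0.61],[0,0,0,-5,-17.5,0,0.61],[0,0,0,-5,-21,0,0.61],[0,0,0,-5,-24,0,0.61],[0,0,0,-5,-24,0,0.61]]
  ]
}}

```text
clock: 25.4
tool_pos: [0.4049, -0.4507, 0.2147]
orientation: [-179.9, -0.0, -179.0]
force: [1.0, 1.1, 0.4]
opening: 0.0533
```

```bash
python3 - <<'E'
from h import *
a,c=snap("top","t9.png");b,_=snap("scene","s9.png");o=ctrl.get_obs();print(o["clock"],o["tool_pos"],o["force"])
A=cv2.resize(a[95:280,140:360],None,fx=2.4,fy=2.4,interpolation=cv2.INTER_CUBIC);B=cv2.resize(b[100:290,60:400],None,fx=2,fy=2.34,interpolation=cv2.INTER_CUBIC)
h=444;print(A.shape,B.shape)
v=np.hstack([A[:444],B[:444]]);v=cv2.resize(v,(800,int(800*444/v.shape[1])));cv2.imwrite("pics/f9.png",v)
E
```

```text
25.5 [ 0.40493783 -0.44722323  0.21465603] [0.19538078 0.13801531 0.41780143]
(444, 528, 3) (445, 680, 3)
```

View pics/f9.png

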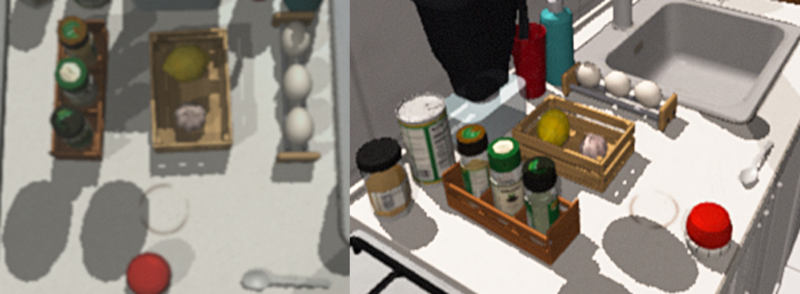

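```bash
python3 - <<'E'
from h import *
c=cam("top");s=1208/800/2.4
f=lambda u,v,z:np.round(onplane(c,140+u*s,95+v*s,z),4)
print("green",f(71,72,.112),"black",f(70,122,.111),"garlic",f(190,117,.03))
a=cv2.imread("pics/top0.png");b=cv2.imread("pics/t9.png")
for im in(a,b):
    h=cv2.cvtColor(im,cv2.COLOR_BGR2HSV);m=cv2.inRange(h,(0,150,60),(6,255,255))|cv2.inRange(h,(174,150,60),(180,255,255));m[:240]=0
    M=cv2.moments(m,True);print("timer",M["m10"]/M["m00"],M["m01"]/M["m00"])
# eggs: bright blobs in rack, row-wise centroid
g=cv2.cvtColor(b,cv2.COLOR_BGR2GRAY)
k=[egg for egg in()]
print("eggs",f(297.5,82,.042),f(298,126,.042),"kept",f(296,40,.042))
d=cv2.absdiff(a,b)[98:128,312:342];print("kept-egg region mean diff",d.mean())
E
```

```text
green [0.6487 0.1631 0.112 ] black [0.5785 0.1627 0.111 ] garlic [6.036e-01 2.000e-04 3.000e-02]
timer 232.69056603773586 267.4490566037736
timer 232.61702127659575 267.4990328820116
eggs [ 0.6522 -0.1582  0.042 ] [ 0.5859 -0.1566  0.042 ] kept [ 0.717  -0.1583  0.042 ]
kept-egg region mean diff 1.8133333333333332
```

```bash
python3 -c "
from plant import ctrl
print(ctrl.get_obs()['qvel'].round(2)); print(ctrl.close_job())"
```

```text
[ 1.89 -1.42 -1.54 -0.3   0.25 -0.46]
the job is handed in; nothing more can be done
None
```

All five items are put away and the job is handed in; the clock stood at about 25.5 s of the 118 s limit at my last reading.

- **Eggs:** Both lie on the rods in line with the kept egg, at about x = 0.652 and 0.586. I lowered each until the force sensor felt the rods before opening the fingers.
- **Jars:** The green jar is in the middle bay and the black jar in the near bay. Both look upright in the last pictures.
- **Garlic:** It stands on the crate floor in the near half, clear of the lemon.

**Last checks (top and scene pictures):**
- **Timer:** its image moved by about 0.1 pixel.
- **Kept egg:** its region of the picture is unchanged.
- **Gripper:** it was empty and clear of everything.

**Disagreements:**
- The final top-view readings differ from where I released things by 1–5 mm. The largest is the black jar, 5 mm in y at its cap.
- The wrist and top views put the spice rack's middle line 2–4 mm apart.
- The arm was still settling at 1–2 degrees/s when I handed in.

No check failed.

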